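# Spin the winged cap off the feed hopper

## Robot

A 6-joint arm with a two-finger parallel gripper is mounted at the origin on the work surface. World frame = base frame: x ahead of the robot, y to its left, z up, the work surface at z = 0. Lengths are in m, angles in rad, forces in N, time in s.
With the tool pointing down it reaches from about 0.25 to 0.725 m from the base axis. Payload 4 kg.
Tool frame: the origin (TCP) lies midway between the tips of the shut fingers; the grasp point (between the pads) lies 19 mm behind it (bot.grip_point_offset is the distance from the TCP to the grasp point, in m); z points along the fingers, y is the line along which they close (so a half turn about z gives the same grasp; the last joint's range is limited). The gripper opens to 85 mm and grips with 20 to 120 N. Pads are 22 mm wide; open, the fingers measure 114 mm over their backs; the gripper's body (76 mm by 85 mm) begins 54 mm behind the grasp point. The pads swing forward as they close: fully open they stand 13 mm farther back than shut.
Start: joints at [1.305, 0.241, 0.005, 1.335, 0, 1.571], TCP at [0.131, 0.482, 0.231] pointing down, gripper open.
Joint ranges: [-2.72, 2.72], [-1.05, 1.87], [-1.09, 1.28], [-1.99, 2.15], [-1.42, 1.44], [-3.14, 3.14]. Speed limits (rad/s): [2.79, 2.79, 3.14, 3.14, 3.14, 3.14].

## Interface

Orientations are given as a unit quaternion [x, y, z, w].
In Python, from workcell import bot gives the robot as it stands.
- The arm moves only by the tool step_arm, never from a script. Its argument "targets" is text: rows parted by semicolons, each of 7 numbers parted by spaces: the opening, from -1 (shut) to 1 (fully open), so that 0 is half open, then the shift along the world's x, y, z normalised to -1 to 1, where 1 is 0.5 m, then the turn, a rotation vector about the world's x, y, z normalised to -1 to 1, where 1 is pi/4 rad. In form: gripper x y z wx wy wz; .... A call has 1 to 10 rows; each row is the pose to reach, as a shift and turn from the pose commanded when the call began; what a row does not reach only later rows make up. A row lasts 1/12 s, in which the tool goes at most 41.7 mm and 7.16 degrees, less where a joint would pass 70% of its speed; a pose out of reach is approached as far as the arm can. A call with a number of a shift or a turn outside -1 to 1 is refused whole. A call with a gripper value outside its range is refused whole. The fingers move at their own pace and stop on an object; the grip force is fixed at half the most. Time passes only in rows, so rows that repeat a pose let the fingers close. It gives the time, the measured TCP pose, the force, the opening and the grip force at its end, in the units of the state.
- bot.get_obs(): the state, without advancing time (a new reading comes with each control period).
- bot.camera(name): name is "scene" or "side" or "wrist"; returns the picture (384x512x3 uint8, red, green, blue); there is no depth.
- bot.camera_info(name): a dict with "vertical_fov" (degrees; the focal length in pixels is half the picture's height over the tangent of half this angle, whatever the lens; pixels are square), "cx", "cy" (the principal point, pixels), "pose" (4x4, takes a point from camera to world coordinates). Camera axes: x right, y up, looking along -z (the intrinsics and any distortion apply to the point x, -y, -z); pixel columns grow to the right and rows downward; lengths in m; the calibration is good to about 2 mm. A picture is of the moment at which its call begins: read the wrist's pose just before it. camera_info takes no time and is no camera call; for the wrist camera it gives the pose at the moment of the call.
- bot.job_done(): hands the job in; it is judged then, once.
The state is a dict: "clock": time; "joint_pos": joint angles; "joint_vel": joint speeds; "tau": joint torques, N m; "eef_pos": TCP position; "tool_rot": TCP orientation; "ft_force": force on the tool from outside, world axes, zero at the start; "ft_torque": the same for the moment, N m; "grip_width": finger opening in m; "grasp_force": force on a finger pad.
Only numpy, scipy, OpenCV 4.12 (cv2) and the standard library are available. Lean on these libraries where they do the work, as an engineer would, in place of code of your own. Each camera call takes 0.05 s, during which the arm holds its last target. There are 200 camera calls.

## Task

Unscrew the winged cap of the tall feed hopper (counter-clockwise seen from above, a bit over two full turns) until its thread lets go, then lift it off and set it down upright, wing up, in the shallow red tray without dropping it. Let go of it there, and leave the squat canister with the smaller winged cap alone.

Things in the scene. Friction and masses are not known exactly. Their poses are not given: they have to be found in the camera images.
- cap_bar (a point): Centre of the upright wing bar on the hopper's black screw cap, on the cap's axis (z up). Bar: 116 mm long (x), 36 tall, 12 thick (y) with round ends 22 thick; its top is 18 mm above this point, the cap's flat round top (66 mm wide) 18 below, its rim 72 below. 0.12 kg. Spins lightly: a shut gripper, tips just over the flat top, pushed round the axis at 46 mm radius against one bar end turns it.
- hopper: Tall hopper bolted to the bench: deep-red round body 88 mm wide, grey foot 110 mm wide. Origin: centre of underside, on the cap's axis. Threaded neck from 105 to 150 mm high; cap rim starts at 108, bar top at 198. Right-hand thread, 8 mm rise per counter-clockwise turn; free after 2 turns (aim for 2.2), then the cap rests loose over the neck: lift it 30 mm straight up to clear.
- tray: Shallow square open red tray, 165 x 165 mm outside, 25 mm high, walls and floor 4 mm thick, 0.6 kg, standing loose on the bench. Origin at the centre of its underside; z up, x and y along its sides.
- canister: Bystander, not to be disturbed: squat deep-red canister 84 mm wide, loose on the bench, with a smaller black winged cap (46 mm wide, bar 55 mm long), 98 mm high in all. Origin at the centre of its underside.
Not all that is in view belongs to the job. Leave any pink look-alike of the part that bears cap_bar alone.

How it is judged:
On the way, in this order (a step that is already met when the one before it is completed fails the run):
1. the cap has been screwed up along its neck by at least 14 mm, still on the hopper's axis (z of cap_bar in the frame of hopper above 0.194 m and horizontal distance between cap_bar and hopper below 0.012 m).
2. the cap has been lifted clear of the neck (z of cap_bar in the frame of hopper above 0.222 m).
3. the cap has been lowered into the tray, still held, to within 20 mm of its floor (z of cap_bar in the frame of tray below 0.096 m and horizontal distance between cap_bar and tray below 0.07 m and contact force between the fingers and cap above 0.3 N).
At the end, for the whole second after the job is handed in: The cap stands on the tray's floor inside the tray (wing bar centre 68 to 82 mm above the tray's underside, within 70 mm of its centre), wing up within 8 degrees of upright, at rest and released (z of cap_bar in the frame of tray between 0.068 and 0.082 m and horizontal distance between cap_bar and tray below 0.07 m and angle between cap_bar's own z axis and vertical below 0.14 rad and linear speed of cap below 0.03 m/s); the robot touches nothing.
It fails at once if the squat canister is shifted by more than 25 mm or tipped (distance of canister from where it was at the start of the episode above 0.025 m or angle between canister's own z axis and vertical above 0.2 rad).
It also fails if it takes over 69 s, if anything falls off the work surface, if the arm or the gripper's body presses on something with over 40 N, if the wrist force passes 120 N, or if a joint passes its speed limit or range.

## Working session

There is one attempt and no reset: what is moved stays moved. The work goes in short steps, Python scripts to look and compute and a tool call to move; the robot and the scene stay as the last step left them, time stands still between calls to the robot, and variables do not carry over. Pictures are saved under pics/ and viewed, at most 10 in all, crops included, and the job is handed in when it is done.

Besides the shell and the picture viewer there is one more tool, called as name(argument=value, ...) on one line, values as JSON. step_arm: Moves the arm, as the interface text tells. Scaled input: -1 to 1 covers 0.5 m each way for a shift and pi/4 rad each way for a turn. Its arguments: {"type":"object","properties":{"targets":{"type":"string"}},"required":["targets"]}

```bash
mkdir -p pics
python3 - <<'E'
from workcell import bot
import cv2, numpy as np
o=bot.get_obs();print(o['clock'],o['eef_pos'],o['tool_rot'],o['grip_width'])
ims=[]
for n in ["scene","side"]:
    i=bot.camera_info(n);print(n,{k:(v if k!='pose' else np.round(v,4).tolist()) for k,v in i.items()})
    im=bot.camera(n);cv2.imwrite(f'pics/{n}.png',im[:,:,::-1]);
E
```

```text
0.0 [0.13119462 0.48181681 0.23039983] [ 1.32515541e-01  9.91180352e-01 -1.06113486e-03 -1.25842935e-04] 0.08569401904654259
scene {'vertical_fov': 56.10813309439224, 'cx': 257.72774076310225, 'cy': 193.28105760808756, 'pose': [[-0.4847, -0.4589, 0.7446, 1.1546], [0.8746, -0.2451, 0.4183, 0.3574], [-0.0095, 0.854, 0.5202, 0.5793], [0.0, 0.0, 0.0, 1.0]]}
side {'vertical_fov': 50.8151013070153, 'cx': 255.0930310197135, 'cy': 189.36529300805813, 'pose': [[0.7035, 0.5155, -0.4892, 0.1268], [-0.7106, 0.5207, -0.4731, -0.412], [0.0108, 0.6805, 0.7327, 0.7634], [0.0, 0.0, 0.0, 1.0]]}
```

View pics/scene.png

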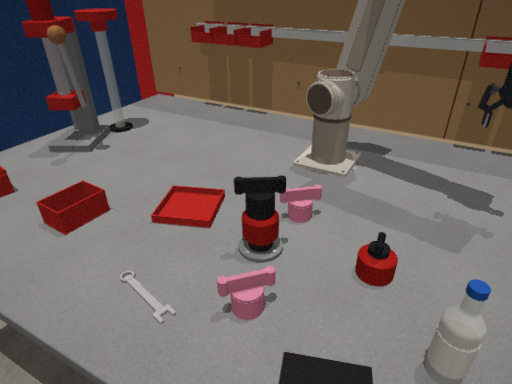

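View pics/side.png

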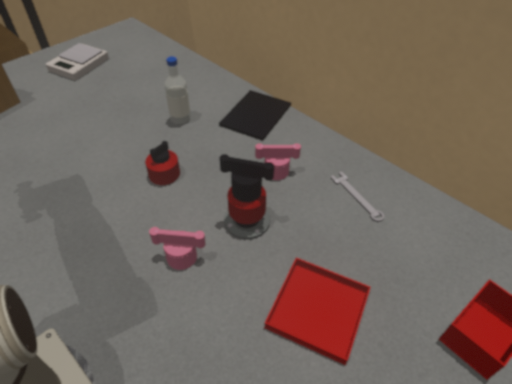

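Scene view: the candidates for the winged cap are the black bar on the tall red hopper (scene 260,185; side 247,168), the pink look-alikes (scene 300,195 and 247,285; side 180,240 and 278,158), and the small black wing on the squat canister (scene 378,245; side 161,155). I choose the black bar on the tall hopper. For the tray, I choose the shallow one (scene 190,205; side 318,308) over the deep red box (scene 75,205).

```bash
cat > h.py <<'E'
from workcell import bot
import cv2, numpy as np
def ray(n,uv,i=None):
    i=i or bot.camera_info(n); f=192/np.tan(np.radians(i['vertical_fov'])/2); P=np.array(i['pose'])
    d=P[:3,:3]@np.array([(uv[0]-i['cx'])/f,-(uv[1]-i['cy'])/f,-1]); return P[:3,3],d
def onplane(n,uv,z,i=None):
    p,d=ray(n,uv,i); return (p+d*(z-p[2])/d[2])
def tri(rs):
    A=0;b=0
    for p,d in rs:
        d=d/np.linalg.norm(d);M=np.eye(3)-np.outer(d,d);A=A+M;b=b+M@p
    return np.linalg.solve(A,b)
def black(im): return (im.max(2)<45).astype(np.uint8)
def red(im):
    a=im.astype(int);return ((a[...,0]>80)&(a[...,1]<50)&(a[...,2]<50)).astype(np.uint8)
def blob(m,x0,x1,y0,y1):
    k=np.zeros_like(m);k[y0:y1,x0:x1]=m[y0:y1,x0:x1]
    c=max(cv2.findContours(k,cv2.RETR_EXTERNAL,cv2.CHAIN_APPROX_NONE)[0],key=cv2.contourArea);return c
E
python3 - <<'E'
from h import *
S={n:cv2.imread(f'pics/{n}.png')[:,:,::-1] for n in('scene','side')}
np.set_printoptions(precision=4,suppress=True)
# tray
for n,b in (('scene',(150,230,180,230)),('side',(262,375,255,360))):
    c=blob(red(S[n]),*b); q=cv2.approxPolyDP(cv2.convexHull(c),6,True)[:,0]
    P=[onplane(n,u,.025) for u in q]; print(n,q.tolist());print(np.array(P)[:,:2].tolist(),np.mean(P,0))
# bar ends
E={}
for n,b in (('scene',(228,292,170,194)),('side',(215,278,150,184))):
    c=blob(black(S[n]),*b);x=c[:,0,:]; print(n,x.min(0),x.max(0),cv2.minAreaRect(c))
# red body, canister
for n,b in (('scene',(235,285,203,250)),('side',(222,272,180,227)),):
    c=blob(red(S[n]),*b);print('body',n,cv2.boundingRect(c))
for n,b in (('scene',(350,400,240,290)),('side',(140,185,145,190))):
    c=blob(red(S[n]),*b);print('can',n,cv2.boundingRect(c),onplane(n,np.mean(c[:,0],0),.035))
a=cv2.resize(S['scene'][160:260,220:310],None,fx=4.4,fy=4.4,interpolation=2);b=cv2.resize(S['side'][140:240,205:290],None,fx=4.4,fy=4.4,interpolation=2)
cv2.imwrite('pics/crop.png',np.hstack([a,b])[:,:,::-1])
E
```

```text
scene [[152, 214], [173, 186], [223, 190], [209, 227], [157, 222]]
[[0.5910431475448942, -0.28929197047016764], [0.4461893628372686, -0.3389519048795644], [0.3937567780771295, -0.18975807945295142], [0.5657907501092102, -0.11811738967472618], [0.6126974183294114, -0.25156406110890805]] [ 0.5219 -0.2375  0.025 ]
side [[296, 259], [368, 287], [346, 359], [265, 327]]
[[0.5370550002285215, -0.1410381092520831], [0.5903146995475406, -0.2890751193902143], [0.4401590221786619, -0.34312955939962964], [0.3802492956771957, -0.19880458272645954]] [ 0.4869 -0.243   0.025 ]
scene [234 176] [285 193] ((259.6402282714844, 184.8895263671875), (16.85236358642578, 51.03315353393555), 88.63607025146484)
side [221 156] [272 183] ((245.427978515625, 172.39599609375), (53.576194763183594, 25.31229019165039), 10.30484676361084)
body scene (242, 211, 37, 34)
body side (228, 189, 33, 21)
can scene (356, 245, 41, 41) [0.5188 0.2906 0.035 ]
can side (146, 151, 32, 22) [0.507  0.2983 0.035 ]
```

View pics/crop.png

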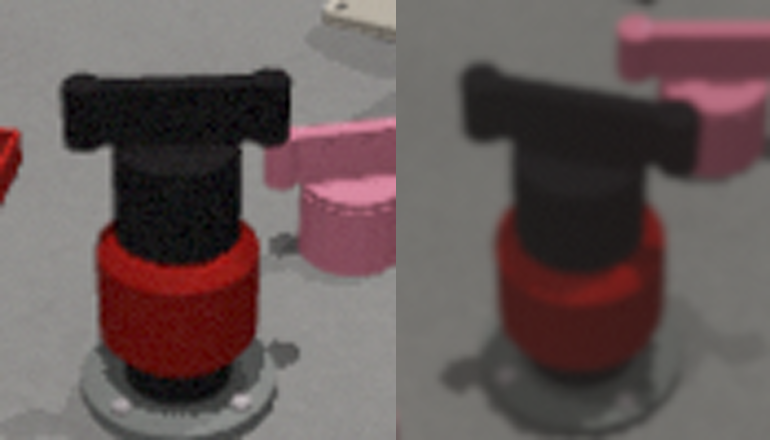

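Crop: the black wing bar on the red hopper is confirmed. Its ends are at scene (239,186)/(281,185) and side (224.5,163.5)/(268.5,172), and the pink look-alikes are separate. Next I triangulate.

Run:
```python
from h import *
np.set_printoptions(precision=4,suppress=True)
L=tri([ray('scene',(239.3,185.7)),ray('side',(268.4,171.5))]);R=tri([ray('scene',(280.9,185)),ray('side',(224.5,163.4))])
print(L,R,(L+R)/2,np.linalg.norm(L-R),np.degrees(np.arctan2(*(R-L)[[1,0]])))
print(tri([ray('scene',(260.1,185.3)),ray('side',(246.3,167.5))]))
# foot ellipse: centre approx z=0.006
print('foot',onplane('scene',(220+178/4.4,160+383/4.4),.01),onplane('side',(205+(585-396)/4.4,140+355/4.4),.01))
for n in('scene','side'):
    i=bot.camera_info(n);P=np.array(i['pose']);f=192/np.tan(np.radians(i['vertical_fov'])/2)
    for z in(.0,.18): 
        q=P[:3,:3].T@(np.array([*((L+R)/2)[:2],z])-P[:3,3]);print(n,z,i['cx']-f*q[0]/q[2],i['cy']+f*q[1]/q[2])
```

```text
[ 0.5722 -0.0174  0.1783] [0.5249 0.0632 0.1781] [0.5486 0.0229 0.1782] 0.09347038191233695 120.42235082583971
[0.5485 0.0227 0.1782]
foot [0.5571 0.0276 0.01  ] [0.5457 0.0151 0.01  ]
scene 0.0 260.4333069320367 247.62613945396913
scene 0.18 259.9811205659616 184.67355758423693
side 0.0 246.5123948931344 220.81831334196156
side 0.18 246.10437694645807 166.7831636282431
```

step_arm(targets="-1 0 0 0.06 0 0 0;-1 0.914 -0.872 0.06 0 0 0;-1 0.914 -0.872 0.06 0 0 0;-1 0.914 -0.872 0.06 0 0 0;-1 0.914 -0.872 0.06 0 0 0;-1 0.914 -0.872 0.06 0 0 0;-1 0.914 -0.872 0.06 0 0 0;-1 0.914 -0.872 0.06 0 0 0;-1 0.914 -0.872 0.06 0 0 0;-1 0.914 -0.872 0.06 0 0 0")

```text
clock: 0.93
eef_pos: [0.4035, 0.2217, 0.2611]
tool_rot: [0.133, 0.991, -0.0, -0.0]
ft_force: [0.4, 1.4, 0.4]
grip_width: -0.0
grasp_force: 0.0
```

```bash
python3 -c "
from workcell import bot
o=bot.get_obs();print(o['clock'],o['eef_pos'],o['tool_rot'],o['joint_pos'],o['grip_width'])"
```

```text
0.9333 [0.40352947 0.22173524 0.26109753] [ 1.32517462e-01  9.91180651e-01 -6.42707201e-05 -1.90140682e-04] [ 5.02370711e-01  1.50816431e-01 -2.97049226e-02  1.39065734e+00
  1.22196010e-04  7.68187519e-01] -2.2060623312398263e-05
```

step_arm(targets="-1 0.37 -0.352 0 0 0 0;-1 0.37 -0.352 0 0 0 0;-1 0.37 -0.352 0 0 0 0;-1 0.37 -0.352 0 0 0 0;-1 0.37 -0.352 0 0 0 0;-1 0.37 -0.352 0 0 0 0;-1 0.37 -0.352 0 0 0 0;-1 0.37 -0.352 -0.1 0 0 0;-1 0.37 -0.352 -0.16 0 0 0;-1 0.37 -0.352 -0.182 0 0 0")

```text
clock: 1.77
eef_pos: [0.5836, 0.0469, 0.1633]
tool_rot: [0.133, 0.991, -0.001, -0.006]
ft_force: [-0.8, -0.7, -1.3]
grip_width: -0.0001
grasp_force: 0.0
```

Run:
```python
from h import *
o=bot.get_obs();print(o['clock'],o['eef_pos'],o['ft_force'])
im=bot.camera('scene');cv2.imwrite('pics/c1.png',cv2.resize(im[100:260,180:380],None,fx=3,fy=3)[:,:,::-1])
def c(a): return [round(float(v),3) for v in a]
e=o['eef_pos']
H=np.array([.5486,.0229])
s=''
for k in range(1,11):
    t=np.radians(30+30*k);p=H+.046*np.array([np.cos(t),np.sin(t)])
    dz=0
    s+='-1 %.3f %.3f %.3f 0 0 0;'%(*( (p-e[:2])/.5),(.170+.008*max(0,30*k-57)/360-e[2])/.5)
print(s)
```

```text
1.7667 [0.58356381 0.04692813 0.16326411] [-0.79389512 -0.70333899 -1.31415265]
-1 -0.024 0.032 0.013 0 0 0;-1 -0.070 0.044 0.014 0 0 0;-1 -0.116 0.032 0.015 0 0 0;-1 -0.150 -0.002 0.016 0 0 0;-1 -0.162 -0.048 0.018 0 0 0;-1 -0.150 -0.094 0.019 0 0 0;-1 -0.116 -0.128 0.020 0 0 0;-1 -0.070 -0.140 0.022 0 0 0;-1 -0.024 -0.128 0.023 0 0 0;-1 0.010 -0.094 0.024 0 0 0;
```

View pics/c1.png

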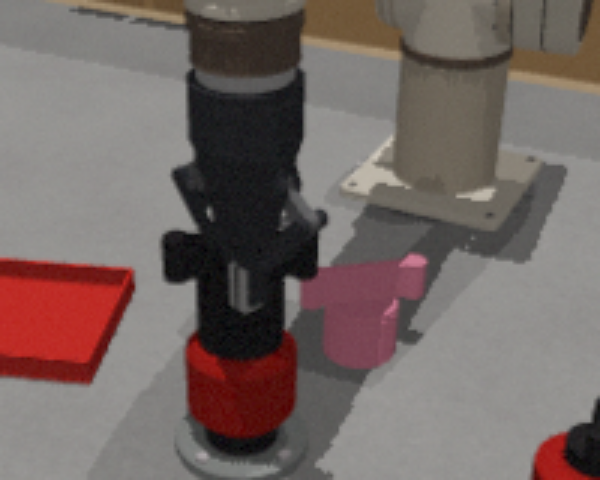

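step_arm(targets="-1 0 0 0 0 0 0;-1 0 0 0 0 0 0")

```text
clock: 1.98
eef_pos: [0.5881, 0.0479, 0.1712]
tool_rot: [0.132, 0.991, 0.0, 0.001]
ft_force: [1.5, 0.3, 0.4]
grip_width: 0.0003
grasp_force: 0.0
```

```bash
cat > arc.py <<'E'
import sys,numpy as np
a,n,st=map(float,sys.argv[1:4])
for k in range(1,int(n)+1):
    t=np.radians([a,a+st*k]);print('-1 %.3f %.3f %.3f 0 0 0;'%((np.cos(t[1])-np.cos(t[0]))*.092,(np.sin(t[1])-np.sin(t[0]))*.092,.016*st*k/360),end='')
print()
E
for a in 30 230 70 270; do python3 arc.py $a 10 20;done
```

```text
-1 -0.021 0.024 0.001 0 0 0;-1 -0.048 0.040 0.002 0 0 0;-1 -0.080 0.046 0.003 0 0 0;-1 -0.111 0.040 0.004 0 0 0;-1 -0.139 0.024 0.004 0 0 0;-1 -0.159 0.000 0.005 0 0 0;-1 -0.170 -0.030 0.006 0 0 0;-1 -0.170 -0.062 0.007 0 0 0;-1 -0.159 -0.092 0.008 0 0 0;-1 -0.139 -0.116 0.009 0 0 0;
-1 0.028 -0.016 0.001 0 0 0;-1 0.059 -0.022 0.002 0 0 0;-1 0.091 -0.016 0.003 0 0 0;-1 0.118 -0.000 0.004 0 0 0;-1 0.139 0.024 0.004 0 0 0;-1 0.150 0.055 0.005 0 0 0;-1 0.150 0.086 0.006 0 0 0;-1 0.139 0.116 0.007 0 0 0;-1 0.118 0.141 0.008 0 0 0;-1 0.091 0.157 0.009 0 0 0;
-1 -0.031 0.006 0.001 0 0 0;-1 -0.063 0.000 0.002 0 0 0;-1 -0.091 -0.016 0.003 0 0 0;-1 -0.111 -0.040 0.004 0 0 0;-1 -0.122 -0.070 0.004 0 0 0;-1 -0.122 -0.102 0.005 0 0 0;-1 -0.111 -0.132 0.006 0 0 0;-1 -0.091 -0.157 0.007 0 0 0;-1 -0.063 -0.173 0.008 0 0 0;-1 -0.031 -0.178 0.009 0 0 0;
-1 0.031 0.006 0.001 0 0 0;-1 0.059 0.022 0.002 0 0 0;-1 0.080 0.046 0.003 0 0 0;-1 0.091 0.076 0.004 0 0 0;-1 0.091 0.108 0.004 0 0 0;-1 0.080 0.138 0.005 0 0 0;-1 0.059 0.162 0.006 0 0 0;-1 0.031 0.178 0.007 0 0 0;-1 0.000 0.184 0.008 0 0 0;-1 -0.031 0.178 0.009 0 0 0;
```

step_arm(targets="-1 -0.021 0.024 0 0 0 0;-1 -0.048 0.040 0 0 0 0;-1 -0.080 0.046 0 0 0 0;-1 -0.111 0.040 0.001 0 0 0;-1 -0.139 0.024 0.002 0 0 0;-1 -0.159 0.000 0.003 0 0 0;-1 -0.170 -0.030 0.004 0 0 0;-1 -0.170 -0.062 0.005 0 0 0;-1 -0.159 -0.092 0.006 0 0 0;-1 -0.139 -0.116 0.007 0 0 0")

```text
clock: 2.82
eef_pos: [0.5191, -0.0108, 0.177]
tool_rot: [0.132, 0.991, 0.001, 0.002]
ft_force: [0.0, 1.2, -0.4]
grip_width: -0.0002
grasp_force: 0.3
```

Run:
```python
from h import *
o=bot.get_obs();print(o['clock'],o['eef_pos'],o['ft_force'])
a=bot.camera('scene')[120:260,190:340];b=bot.camera('side')[100:240,180:330]
cv2.imwrite('pics/c2.png',cv2.resize(np.hstack([a,b]),None,fx=2.6,fy=2.6)[:,:,::-1])
```

```text
2.8167 [ 0.51906717 -0.01076458  0.17697873] [ 0.04004424  1.20652146 -0.36562103]
```

View pics/c2.png

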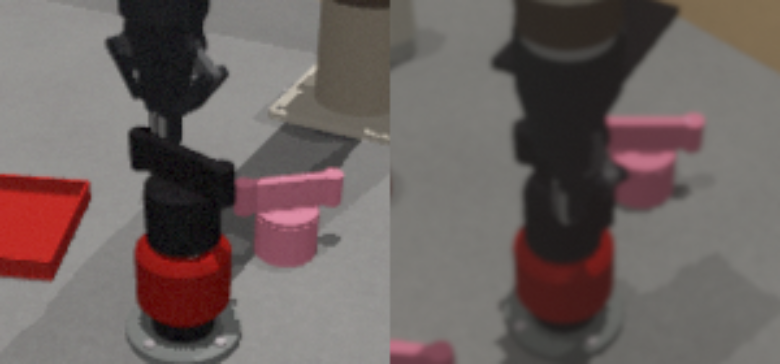

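Picture: the finger is pushing the bar's far end and the bar has turned (ends about scene (246,176) and (275,191)), so pushing works.

step_arm(targets="-1 0.028 -0.016 0.001 0 0 0;-1 0.059 -0.022 0.002 0 0 0;-1 0.091 -0.016 0.003 0 0 0;-1 0.118 0 0.004 0 0 0;-1 0.139 0.024 0.004 0 0 0;-1 0.150 0.055 0.005 0 0 0;-1 0.150 0.086 0.006 0 0 0;-1 0.139 0.116 0.007 0 0 0;-1 0.118 0.141 0.008 0 0 0;-1 0.091 0.157 0.009 0 0 0")

```text
clock: 3.75
eef_pos: [0.5646, 0.0702, 0.1799]
tool_rot: [0.132, 0.991, 0.001, 0.002]
ft_force: [0.8, -0.7, -0.2]
grip_width: -0.0001
grasp_force: 0.3
```

step_arm(targets="-1 -0.031 0.006 0.001 0 0 0;-1 -0.063 0 0.002 0 0 0;-1 -0.091 -0.016 0.003 0 0 0;-1 -0.111 -0.040 0.004 0 0 0;-1 -0.122 -0.070 0.004 0 0 0;-1 -0.122 -0.102 0.005 0 0 0;-1 -0.111 -0.132 0.006 0 0 0;-1 -0.091 -0.157 0.007 0 0 0;-1 -0.063 -0.173 0.008 0 0 0;-1 -0.031 -0.178 0.009 0 0 0")

```text
clock: 4.58
eef_pos: [0.5485, -0.0211, 0.1848]
tool_rot: [0.133, 0.991, 0.0, 0.001]
ft_force: [-2.0, 0.0, -0.2]
grip_width: -0.0001
grasp_force: 1.1
```

Run:
```python
from h import *
o=bot.get_obs();print(o['clock'],o['eef_pos'],o['ft_force'])
a=bot.camera('scene')[120:260,190:340];b=bot.camera('side')[100:240,180:330]
cv2.imwrite('pics/c3.png',cv2.resize(np.hstack([a,b]),None,fx=2.6,fy=2.6)[:,:,::-1])
L=onplane('scene',(245.8,175.8),.183);R=onplane('scene',(275.4,191),.183);print(L,R,np.degrees(np.arctan2(*(L-R)[[1,0]])))
```

```text
4.5833 [ 0.54850866 -0.02113514  0.18482786] [-1.98020644  0.02605285 -0.20872176]
[ 0.53263757 -0.02298724  0.183     ] [0.56133049 0.06741466 0.183     ] -107.60906448074047
```

View pics/c3.png

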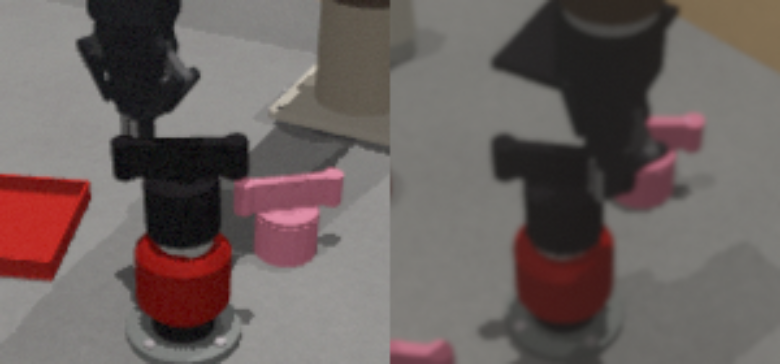

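Picture: the bar has made about 1.5 turns and the pale neck shows under the cap. I continue.

step_arm(targets="-1 0.031 0.006 0.001 0 0 0;-1 0.059 0.022 0.002 0 0 0;-1 0.080 0.046 0.003 0 0 0;-1 0.091 0.076 0.004 0 0 0;-1 0.091 0.108 0.004 0 0 0;-1 0.080 0.138 0.005 0 0 0;-1 0.059 0.162 0.006 0 0 0;-1 0.031 0.178 0.007 0 0 0;-1 0 0.184 0.008 0 0 0;-1 -0.031 0.178 0.008 0 0 0")

```text
clock: 5.52
eef_pos: [0.532, 0.0701, 0.1879]
tool_rot: [0.131, 0.991, 0.0, 0.001]
ft_force: [2.2, -1.0, -0.2]
grip_width: -0.0
grasp_force: 0.7
```

step_arm(targets="-1 -0.028 -0.016 0 0 0 0;-1 -0.048 -0.040 0 0 0 0;-1 -0.059 -0.070 0 0 0 0;-1 -0.059 -0.070 0 0 0 0;-1 -0.048 -0.040 0 0 0 0;-1 -0.044 -0.034 0.04 0 0 0;-1 -0.044 -0.034 0.12 0 0 0;-1 -0.044 -0.034 0.18 0 0 0;1 -0.15 -0.034 0.18 0 0 0;1 -0.15 -0.034 0.18 0 0 0")

```text
clock: 6.35
eef_pos: [0.4558, 0.0521, 0.2793]
tool_rot: [0.132, 0.991, 0.001, 0.001]
ft_force: [-2.0, 0.7, -0.9]
grip_width: 0.0235
grasp_force: 0.0
```

Run:
```python
from h import *
o=bot.get_obs();print(o['clock'],o['eef_pos'],o['ft_force'],o['joint_pos'],o['tool_rot'])
a=bot.camera('scene');b=bot.camera('side')
cv2.imwrite('pics/s2.png',a[:,:,::-1]);cv2.imwrite('pics/d2.png',b[:,:,::-1])
cv2.imwrite('pics/c4.png',cv2.resize(np.hstack([a[120:260,190:340],b[100:240,180:330]]),None,fx=2.6,fy=2.6,interpolation=2)[:,:,::-1])
```

```text
6.35 [0.45576362 0.0521236  0.27928729] [-1.96093964  0.65730654 -0.91178541] [1.13490288e-01 1.40361408e-01 4.81932133e-03 1.43320453e+00
 5.74970974e-04 3.78250690e-01] [1.31993523e-01 9.91250007e-01 5.28289913e-04 9.24059248e-04]
```

View pics/c4.png

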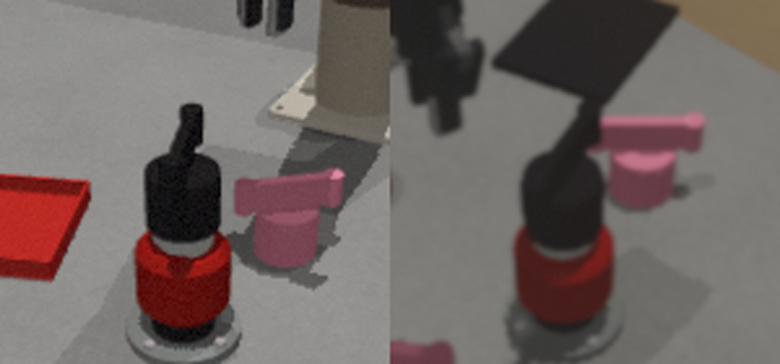

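Run:
```python
from h import *
a=cv2.imread('pics/s2.png')[155:220,240:285];b=cv2.imread('pics/d2.png')[130:200,225:270]
r=lambda x:cv2.resize(x,(400,int(400*x.shape[0]/x.shape[1])),interpolation=2)[:575]
x=np.hstack([r(a),r(b)]).astype(float)
cv2.imwrite('pics/c5.png',np.clip(255*(x/255)**.45*1.1-20,0,255).astype(np.uint8))
```

```text
(no output)
```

View pics/c5.png

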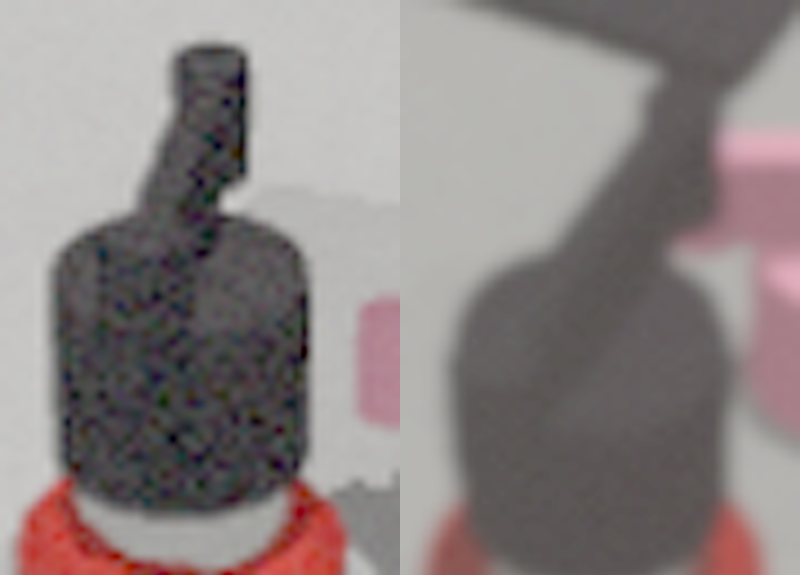

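Enhanced crop: the bar is seen almost end-on. Its far end top is at scene (263.6,161.5) and its near end at about (256,183), with the neck visible under the rim.

Run:
```python
from h import *
np.set_printoptions(precision=4,suppress=True)
H=np.array([.5486,.0229])
for z in(.208,.212,.214):
    F=onplane('scene',(263.6,161.5),z);N=onplane('scene',(256.3,182.6),z);G=onplane('side',(256.5,139),z)
    print(z,F,N,G,[np.degrees(np.arctan2(*(q[:2]-H)[::-1])) for q in(F,N,G)],np.linalg.norm(F[:2]-H))
print(tri([ray('scene',(263.6,161.5)),ray('side',(256.5,139))]))
```

```text
0.208 [0.4929 0.0022 0.208 ] [0.5871 0.0354 0.208 ] [0.6034 0.0471 0.208 ] [np.float64(-159.5862725333995), np.float64(18.01674060094301), np.float64(23.831474993481255)] 0.0594205283079316
0.212 [0.5   0.006 0.212] [0.5932 0.0389 0.212 ] [0.5999 0.0438 0.212 ] [np.float64(-160.812076017269), np.float64(19.71935283211277), np.float64(22.13762871767434)] 0.0514172725117657
0.214 [0.5036 0.0079 0.214 ] [0.5962 0.0406 0.214 ] [0.5982 0.0421 0.214 ] [np.float64(-161.57994000687137), np.float64(20.396853638291773), np.float64(21.184843931042007)] 0.04742670281228135
[0.568  0.0291 0.244 ]
```

step_arm(targets="1 0.05 -0.015 0 0 0 0.16;1 0.1 -0.03 0 0 0 0.32;1 0.15 -0.045 0 0 0 0.48;1 0.184 -0.052 0 0 0 0.64;1 0.184 -0.052 0 0 0 0.784;1 0.184 -0.052 0 0 0 0.784;1 0.184 -0.052 0 0 0 0.784;1 0.184 -0.052 0 0 0 0.784;1 0.184 -0.052 0 0 0 0.784")

```text
clock: 7.2
eef_pos: [0.5494, 0.0255, 0.2771]
tool_rot: [-0.174, 0.985, 0.0, 0.0]
ft_force: [-0.5, 0.3, -0.2]
grip_width: 0.0854
grasp_force: 0.0
```

Run:
```python
from h import *
i=bot.camera_info('wrist');P=np.array(i['pose']);f=192/np.tan(np.radians(i['vertical_fov'])/2)
o=bot.get_obs();print(o['clock'],o['eef_pos'],o['tool_rot'],o['joint_pos'][5],o['grip_width'])
w=bot.camera('wrist');print(i)
q=P[:3,:3].T@(np.array([.549,.024,.196])-P[:3,3]);print('pred bar ctr px',i['cx']-f*q[0]/q[2],i['cy']+f*q[1]/q[2])
cv2.imwrite('pics/w.png',w[:,:,::-1]);cv2.imwrite('pics/w1.png',np.clip(255*(w/255.)**.5,0,255).astype(np.uint8)[:,:,::-1])
```

```text
7.2 [0.54940182 0.02547526 0.2770589 ] [-1.73529718e-01  9.84828621e-01  2.38434176e-05  1.55515452e-04] -0.30253739901323207 0.08537948921416778
{'vertical_fov': 68.55682638391791, 'cx': 254.82180691400922, 'cy': 196.45198223329194, 'pose': array([[-3.42192370e-01, -8.97346645e-01, -2.78699445e-01,
         4.77893562e-01],
       [ 9.39629837e-01, -3.26670708e-01, -1.01892191e-01,
        -2.80085366e-04],
       [ 3.89670872e-04, -2.96741044e-01,  9.54957905e-01,
         4.19204670e-01],
       [ 0.00000000e+00,  0.00000000e+00,  0.00000000e+00,
         1.00000000e+00]])}
pred bar ctr px 252.9018249816755 203.0379846736117
```

View pics/w1.png

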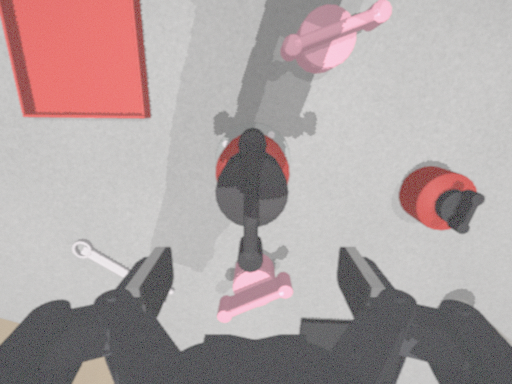

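Wrist view: the bar is aligned between the open fingers, with its ends at (252,140) and (250,248). I descend.

step_arm(targets="1 0 0 -0.06 0 0 0;1 0 0 -0.11 0 0 0;1 0 0 -0.15 0 0 0;1 0 0 -0.17 0 0 0;1 0 0 -0.178 0 0 0;1 0 0 -0.178 0 0 0;1 0 0 -0.178 0 0 0")

```text
clock: 7.83
eef_pos: [0.5503, 0.0252, 0.189]
tool_rot: [-0.174, 0.985, -0.0, 0.001]
ft_force: [0.8, 0.4, -0.4]
grip_width: 0.0852
grasp_force: 0.0
```

step_arm(targets="1 -0.002 -0.002 -0.008 0 0 0;-1 -0.002 -0.002 -0.008 0 0 0;-1 -0.002 -0.002 -0.008 0 0 0;-1 -0.002 -0.002 -0.008 0 0 0;-1 -0.002 -0.002 -0.008 0 0 0;-1 -0.002 -0.002 -0.008 0 0 0;-1 -0.002 -0.002 -0.008 0 0 0;-1 -0.002 -0.002 -0.008 0 0 0;-1 -0.002 -0.002 -0.008 0 0 0;-1 -0.002 -0.002 -0.008 0 0 0")

```text
clock: 8.67
eef_pos: [0.549, 0.0233, 0.184]
tool_rot: [-0.174, 0.985, -0.001, 0.0]
ft_force: [1.1, -4.0, 0.8]
grip_width: 0.0115
grasp_force: 59.8
```

step_arm(targets="-1 0 0 0.01 0 0 0;-1 0 0 0.02 0 0 0;-1 0 0 0.03 0 0 0;-1 0 0 0.04 0 0 0;-1 0 0 0.05 0 0 0;-1 0 0 0.06 0 0 0;-1 0 0 0.08 0 0 0;-1 0 0 0.1 0 0 0;-1 0 0 0.13 0 0 0;-1 0 0 0.16 0 0 0")

```text
clock: 9.5
eef_pos: [0.5483, 0.0248, 0.265]
tool_rot: [-0.174, 0.985, 0.001, -0.0]
ft_force: [0.4, -0.1, -1.9]
grip_width: 0.0109
grasp_force: 59.7
```

Run:
```python
from h import *
o=bot.get_obs();print(o['clock'],o['eef_pos'],o['ft_force'],o['ft_torque'],o['grip_width'])
a=bot.camera('scene');b=bot.camera('side')
x=np.hstack([a[80:260,150:340],b[60:240,180:370]])
cv2.imwrite('pics/c6.png',cv2.resize(np.clip(255*(x/255.)**.6,0,255).astype(np.uint8),None,fx=2.1,fy=2.1,interpolation=2)[:,:,::-1])
```

```text
9.5 [0.54826257 0.02483701 0.26498333] [ 0.39074338 -0.0584734  -1.88803356] [ 0.02085711 -0.02179103 -0.01206512] 0.010948537752599997
```

View pics/c6.png

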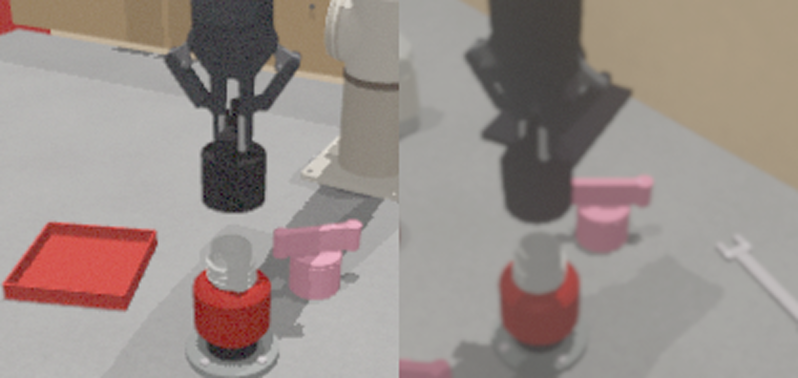

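Picture: the cap is held upright and clear, and the bare neck is visible below it (crop 233,265). I move over the tray.

step_arm(targets="-1 -0.006 -0.03 0 0 0 0;-1 -0.018 -0.08 0 0 0 0;-1 -0.031 -0.14 0 0 0 0;-1 -0.044 -0.2 0 0 0 0;-1 -0.057 -0.26 0 0 0 0;-1 -0.071 -0.32 0 0 0 0;-1 -0.084 -0.38 0 0 0 0;-1 -0.097 -0.44 0 0 0 0;-1 -0.108 -0.49 0 0 0 0;-1 -0.117 -0.53 0 0 0 0")

```text
clock: 10.43
eef_pos: [0.4893, -0.2425, 0.2633]
tool_rot: [-0.173, 0.985, 0.0, -0.0]
ft_force: [-0.5, -0.6, -0.1]
grip_width: 0.0115
grasp_force: 59.8
```

step_arm(targets="-1 0 0 0 0 0 0;-1 0 0 -0.05 0 0 0;-1 0 0 -0.1 0 0 0;-1 0 0 -0.15 0 0 0;-1 0 0 -0.2 0 0 0;-1 0 0 -0.25 0 0 0;-1 0 0 -0.29 0 0 0;-1 0 0 -0.32 0 0 0;-1 0 0 -0.34 0 0 0;-1 0 0 -0.34 0 0 0")

```text
clock: 11.27
eef_pos: [0.4885, -0.2393, 0.0912]
tool_rot: [-0.174, 0.985, 0.002, -0.002]
ft_force: [-0.1, 1.0, -1.4]
grip_width: 0.0114
grasp_force: 59.7
```

Down slowly to about 5 mm above the floor.

step_arm(targets="-1 0 0 -0.01 0 0 0;-1 0 0 -0.02 0 0 0;-1 0 0 -0.03 0 0 0;-1 0 0 -0.04 0 0 0;-1 0 0 -0.045 0 0 0;-1 0 0 -0.045 0 0 0;-1 0 0 -0.045 0 0 0")

```text
clock: 11.85
eef_pos: [0.4901, -0.2409, 0.0713]
tool_rot: [-0.174, 0.985, 0.0, -0.0]
ft_force: [-0.2, -0.3, -1.4]
grip_width: 0.011
grasp_force: 59.7
```

Run:
```python
from h import *
o=bot.get_obs();print(o['clock'],o['eef_pos'],o['ft_force'])
```

```text
11.85 [ 0.49012333 -0.24093343  0.07129219] [-0.17495521 -0.30080512 -1.41379058]
```

step_arm(targets="-1 0 0 -0.002 0 0 0;-1 0 0 -0.004 0 0 0;-1 0 0 -0.006 0 0 0;-1 0 0 -0.008 0 0 0;-1 0 0 -0.008 0 0 0;-1 0 0 -0.008 0 0 0")

```text
clock: 12.35
eef_pos: [0.4901, -0.2409, 0.0672]
tool_rot: [-0.174, 0.985, 0.0, -0.0]
ft_force: [-0.6, -0.5, -1.0]
grip_width: 0.0109
grasp_force: 59.7
```

step_arm(targets="-1 0 0 -0.001 0 0 0;-1 0 0 -0.002 0 0 0;-1 0 0 -0.003 0 0 0;-1 0 0 -0.003 0 0 0")

```text
clock: 12.68
eef_pos: [0.4901, -0.2409, 0.0657]
tool_rot: [-0.174, 0.985, 0.0, -0.0]
ft_force: [0.4, -0.3, -1.3]
grip_width: 0.0109
grasp_force: 59.7
```

step_arm(targets="-1 0 0 -0.001 0 0 0;-1 0 0 -0.002 0 0 0;-1 0 0 -0.003 0 0 0;-1 0 0 -0.003 0 0 0")

```text
clock: 13.02
eef_pos: [0.4901, -0.2409, 0.0642]
tool_rot: [-0.174, 0.985, 0.0, -0.0]
ft_force: [0.1, -0.6, -0.4]
grip_width: 0.0114
grasp_force: 59.7
```

step_arm(targets="-1 0 0 -0.001 0 0 0;-1 0 0 -0.002 0 0 0;-1 0 0 -0.002 0 0 0;-1 0 0 -0.002 0 0 0")

```text
clock: 13.35
eef_pos: [0.4901, -0.2409, 0.0633]
tool_rot: [-0.174, 0.985, 0.0, -0.0]
ft_force: [0.7, 0.1, -0.2]
grip_width: 0.0108
grasp_force: 59.7
```

step_arm(targets="-1 0 0 -0.001 0 0 0;-1 0 0 -0.002 0 0 0;-1 0 0 -0.002 0 0 0;-1 0 0 -0.002 0 0 0")

```text
clock: 13.68
eef_pos: [0.4903, -0.241, 0.0627]
tool_rot: [-0.174, 0.985, -0.0, 0.0]
ft_force: [-0.6, 0.5, 1.5]
grip_width: 0.0111
grasp_force: 60.1
```

Contact with the floor. Release and retreat upward.

step_arm(targets="-0.6 0 0 0 0 0 0;-0.4 0 0 0 0 0 0;0 0 0 0 0 0 0;0.3 0 0 0 0 0 0;0.5 0 0 0 0 0 0;0.5 0 0 0 0 0 0;0.5 0 0 0.04 0 0 0;0.5 0 0 0.1 0 0 0;0.5 0 0 0.17 0 0 0;0.5 0 0 0.24 0 0 0")

```text
clock: 14.52
eef_pos: [0.4894, -0.2405, 0.183]
tool_rot: [-0.174, 0.985, 0.001, -0.001]
ft_force: [1.0, -0.2, -0.2]
grip_width: 0.0641
grasp_force: 0.0
```

step_arm(targets="0.5 -0.1 0.1 0.06 0 0 0;0.5 -0.2 0.2 0.06 0 0 0;0.5 -0.2 0.2 0.06 0 0 0;0.5 -0.2 0.2 0.06 0 0 0;0.5 -0.2 0.2 0.06 0 0 0")

```text
clock: 14.93
eef_pos: [0.3871, -0.1385, 0.2132]
tool_rot: [-0.175, 0.985, 0.0, -0.0]
ft_force: [0.2, -0.4, -0.3]
grip_width: 0.0641
grasp_force: 0.0
```

Run:
```python
from h import *
o=bot.get_obs();print(o['clock'],o['eef_pos'],o['grip_width'],o['ft_force'])
a=bot.camera('scene');b=bot.camera('side')
x=np.hstack([a[130:260,130:310],b[220:350,230:410]])
cv2.imwrite('pics/c7.png',cv2.resize(np.clip(255*(x/255.)**.6,0,255).astype(np.uint8),None,fx=2.2,fy=2.2,interpolation=2)[:,:,::-1])
```

```text
14.9333 [ 0.3870528  -0.13845075  0.21322143] 0.06409748663241813 [ 0.16699047 -0.40235418 -0.30387945]
```

The ten-picture budget is used up, so I check the placing numerically.

Run:
```python
from h import *
C=np.array([.490,-.241]);t=np.radians(20);u=np.array([np.cos(t),np.sin(t)])
pts=[[*(C+s*58*u/1000),z] for s in(-1,1) for z in(.058,.094)]+[[*(C+.033*np.array([np.cos(a),np.sin(a)])),z] for a in np.linspace(0,6.28,24) for z in(.004,.058)]
for n,b in(('scene',(150,260,130,232)),('side',(255,380,220,362))):
    i=bot.camera_info(n);P=np.array(i['pose']);f=192/np.tan(np.radians(i['vertical_fov'])/2)
    q=(np.array(pts)-P[:3,3])@P[:3,:3];uv=np.c_[i['cx']-f*q[:,0]/q[:,2],i['cy']+f*q[:,1]/q[:,2]]
    c=blob(black(bot.camera(n)),*b)[:,0];print(n,'pred',uv.min(0),uv.max(0),'seen',c.min(0),c.max(0))
```

```text
scene pred [176.27784494 170.1940811 ] [201.68043423 213.42193707] seen [178 171] [201 212]
side pred [301.12141443 261.85424602] [338.18530633 324.25499196] seen [302 282] [333 323]
```

```bash
python3 -c "
from workcell import bot
print(bot.job_done())"
```

```text
the job is handed in; nothing more can be done
None
```

I unscrewed the hopper cap about 2.2 turns, lifted it off, set it down upright in the shallow red tray and let go; the final camera masks matched an upright cap at the tray's centre (the scene view fully, the side view only in part), the canister was not approached, and I handed the job in at about 15 s without seeing a verdict.

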